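Hand an order out through the counter hatch

TASK

Slide the big flat carton lying in front of the hatch out to the customer: push it over the sill strip and under the raised sash without lifting it, until it lies flat just beyond the strip, clear of it and square to the hatch. Then pull the sash gently down until it is fully shut. Leave everything else on the counter where it is.

Things in the scene. Friction and masses are not known exactly. Their poses are not given: they have to be found in the camera images.
- carton: The order: a closed brown cardboard carton, the largest flat one, lying flat on the counter on the robot's side of the hatch, 90 mm along its x, 160 mm along its y, 55 mm tall, 0.45 to 0.85 kg. Too wide to grasp (the top tape runs along y). Origin: centre of its underside; z up.
- hatch: Fixed aluminium and glass screen on the counter, with the hatch opening in its middle. Origin: on the counter, middle of the opening; x points straight through to the customer's side, y along the sill, z up. Opening 340 mm wide between posts 60 mm deep, 35 mm wide, 600 mm tall; glass wings 320 mm tall out to y = +-480 mm. The counter is level, equally high on both sides, and goes on at least 220 mm beyond.
- sill (a point): Middle of the sill's top, straight above the hatch's origin. The sill is an aluminium threshold strip across the whole opening, 8 mm high: flat on top from x = -16 to +16 mm of the hatch, bevelled down to the counter at x = -48 and x = +48 mm (14 degrees). Above 278 mm the opening is closed by a fixed pane at x = +11 to +23 mm.
- sash (a joint): Height of the sash above shut, in m: 0 fully shut on the sill, 0.27 fully raised; starts 0.24 to 0.27. A framed pane 336 mm wide, 278 mm tall; its bottom rail is 42 mm tall and fills x = -14 to +6 mm of the hatch; its lower edge is 8 mm + this value above the counter. It slides straight up and down, stays where it is left, and needs about 4 to 8 N to go down.
- sash_pull (a point): Middle of the top of the sash's pull ledge: a level aluminium ledge standing out from the bottom rail towards the robot, 130 mm along the hatch's y, 6 mm thick, from hatch x = -14 mm (rail face) to -48 mm. This point: hatch x = -31, y = 0, 46 mm + joint value above the counter. Pressing the ledge down from above lowers the sash; over it the sash's face rises plain.
- filter_box: Bystander: tall brown carton 85 x 85 x 110 mm, to one side of the carton. Origin at the centre of its underside.
- mug: Bystander: black mug, 82 mm across, 95 mm tall, to the other side of the carton. Origin at the centre of its underside.
- bulb_box: Bystander: small brown carton 60 x 75 x 50 mm to the left. Origin at the centre of its underside.
- bottle: Bystander: clear water bottle, 64 mm across, 205 mm tall, to the right. Origin at the centre of its underside.
- stapler: Bystander: dark stapler 150 mm long, 53 mm tall, to the left. Origin at the centre of its underside.
- marker: Bystander: highlighter pen 125 mm long, to the right. Origin on its underside.
Mind the look-alikes: they are no part of the job. Leave any pink or purple look-alike of the carton alone.

How it is judged:
On the way, in this order (a step that is already met when the one before it is completed fails the run):
1. the carton has been slid over the sill and lies flat beyond the strip, with the sash still up (x of carton in the frame of hatch between 0.092 and 0.17 m and angle between carton's own z axis and vertical below 0.04 rad and value of joint sash above 0.15 m), for 0.2 s.
2. the sash is fully shut (value of joint sash below 0.004 m), for 0.2 s.
At the end, for the whole second after the job is handed in: The carton lies flat and still on the customer's side in front of the opening, its centre 92 to 170 mm beyond the middle of the sill and within 130 mm of the middle of the opening, square to the hatch within 12 degrees; the sash is shut to within 4 mm; nothing else was disturbed (x of carton in the frame of hatch between 0.092 and 0.17 m and y of carton in the frame of hatch between -0.13 and 0.13 m and height (world z) of carton below 0.005 m and angle between carton's own z axis and vertical below 0.04 rad and angle between the x axis of carton and the x axis of hatch, either way round below 0.21 rad and linear speed of carton below 0.02 m/s and value of joint sash below 0.004 m); the robot touches nothing.
It fails at once if the carton is lifted off the counter and sill instead of slid (underside centre above 30 mm) (height (world z) of carton above 0.03 m).
It fails at once if the carton is tipped by more than 26 degrees (angle between carton's own z axis and vertical above 0.45 rad).
It fails at once if the sash is slammed onto the sill (faster than 0.35 m/s over its last 30 mm) (value of joint sash below 0.03 m and velocity of joint sash below -0.35 m/s).
It fails at once if another thing on the counter is shifted by more than 30 mm (distance of any of filter_box, mug, bulb_box, bottle, stapler, marker from where it was at the start of the episode above 0.03 m).
It also fails if it takes over 70 s, if anything falls off the work surface, if the arm or the gripper's body presses on something with over 40 N, if the wrist force passes 120 N, or if a joint passes its speed limit or range.

ROBOT

A 7-joint arm with a two-finger parallel gripper is mounted at the origin on the work surface. World frame = base frame: x ahead of the robot, y to its left, z up, the work surface at z = 0. Lengths are in m, angles in rad, forces in N, time in s.
With the tool pointing down it reaches from about 0.425 to 0.925 m from the base axis. Payload 6.8 kg.
Tool frame: the origin (TCP) lies midway between the tips of the shut fingers; the grasp point (between the pads) lies behind it (arm.grasp_offset is the z of the grasp point in the tool frame, in m); z points along the fingers, y is the line along which they close (so a half turn about z gives the same grasp; the last joint's range is limited). The gripper opens to 85 mm and grips with 20 to 120 N. Pads are 22 mm wide; open, the fingers measure 114 mm over their backs; the gripper's body (76 mm by 85 mm) begins 54 mm behind the grasp point. The pads swing forward as they close: fully open they stand 13 mm farther back than shut.
Start: joints at [1.019, 0.477, 0.022, 1.555, -0.011, 1.109, -0.083], TCP at [0.29, -0.61, 0.231] pointing down, gripper open.
Joint ranges: [-2.96, 2.96], [-0.34, 2.1], [-1.41, 1.46], [0.24, 2.44], [-1.37, 4.51], [0.17, 1.92], [-2.96, 2.96]. Speed limits (rad/s): [2.39, 2.39, 3.14, 3.14, 3.14, 3.14, 3.14].

INTERFACE

Orientations are given as a unit quaternion [x, y, z, w].
In Python, from rig import arm gives the robot as it stands. The module is installed in compiled form; this text tells all that it offers.
- The arm moves only by the tool move_arm, never from a script. Its argument "commands" is text: rows parted by semicolons, each of 4 numbers parted by spaces: the shift along the tool's x, y, z in mm, then the turn about the tool's z in degrees. A call has 1 to 5 rows; each row is the pose to reach, as a shift and turn from the pose commanded when the call began, along the tool's axes at that moment; what a row does not reach only later rows make up. A row lasts 1/10 s, in which the tool goes at most 50 mm and 8.59 degrees, less where a joint would pass 70% of its speed; a pose out of reach is approached as far as the arm can. A call with a gripper value outside its range is refused whole. "hand" is the closure, from 0 (fully open) to 1 (shut), set as the call begins (left out, the last holds). The fingers move at their own pace and stop on an object; "squeeze" is the grip in N (left out, the last holds). Time passes only in rows, so rows that repeat a pose let the fingers close. It gives the time, the measured TCP pose, the force, the opening and the grip force at its end, in the units of the state.
- arm.observe(): the state, without advancing time (a new reading comes with each control period).
- arm.get_image(name): name is "scene" or "side" or "wrist"; returns the picture (480x640x3 uint8, red, green, blue); there is no depth.
- arm.camera_info(name): a dict with "mtx" (3x3 intrinsics, pixels), "world_from_camera" (4x4, takes a point from camera to world coordinates). Camera axes: x right, y down, z forward; pixel columns grow to the right and rows downward; lengths in m; the calibration is good to about 2 mm. The wrist camera is an equidistant fisheye: a pixel r from the principal point sees the ray r / f radians off the axis. A picture is of the moment at which its call begins: read the wrist's pose just before it. camera_info takes no time and is no camera call; for the wrist camera it gives the pose at the moment of the call.
- arm.sign_off(): hands the job in; it is judged then, once.
The state is a dict: "time": time; "joint_pos": joint angles; "qd": joint speeds; "joint_torque": joint torques, N m; "tcp_pos": TCP position; "tool_rot": TCP orientation; "force": force on the tool from outside, world axes, zero at the start; "moment": the same for the moment, N m; "grip_width": finger opening in m; "grip_force": force on a finger pad.
Only numpy, scipy, OpenCV 4.12 (cv2) and the standard library are available. Lean on these libraries where they do the work, as an engineer would, in place of code of your own. Each camera call takes 0.05 s, during which the arm holds its last target. There are 200 camera calls.

## Working session

There is one attempt and no reset: what is moved stays moved. The work goes in short steps, Python scripts to look and compute and a tool call to move; the robot and the scene stay as the last step left them, time stands still between calls to the robot, and variables do not carry over. Pictures are saved under pics/ and viewed, at most 13 in all, crops included, and the job is handed in when it is done.

Besides the shell and the picture viewer there is one more tool, called after "Emit:" as a command line: name --argument value ..., lists and objects as JSON in quotes. move_arm: Moves the arm, as the interface text tells. Its arguments: {"type":"object","properties":{"commands":{"type":"string"},"hand":{"type":"number"},"squeeze":{"type":"number"}},"required":["commands"]}

```bash
mkdir -p pics; cat > h.py <<'E'
from rig import arm
import cv2,numpy as np
def ray(name,u,v,z):
    c=arm.camera_info(name);M=np.array(c["world_from_camera"]);K=np.array(c["mtx"])
    d=M[:3,:3]@np.linalg.solve(K,[u,v,1.]);o=M[:3,3]
    return o+d*(z-o[2])/d[2]
def proj(name,p):
    c=arm.camera_info(name);M=np.linalg.inv(np.array(c["world_from_camera"]));K=np.array(c["mtx"])
    q=K@(M[:3,:3]@np.array(p)+M[:3,3]);return q[:2]/q[2]
def snap(name,f):
    im=cv2.cvtColor(arm.get_image(name),cv2.COLOR_RGB2BGR);cv2.imwrite("pics/"+f,im);return im
E
python3 - <<'E'
from h import *
for n in("scene","side"):
    snap(n,n+"0.png");c=arm.camera_info(n);print(n,np.round(c["world_from_camera"],3).tolist(),np.round(c["mtx"],1).tolist())
s=arm.observe();print(s["time"],s["tcp_pos"],s["tool_rot"],s["force"],s["grip_width"],arm.grasp_offset)
E
```

```text
scene [[0.99, -0.116, 0.079, 0.43], [-0.139, -0.869, 0.475, -0.805], [0.013, -0.482, -0.876, 1.515], [0.0, 0.0, 0.0, 1.0]] [[513.5, 0.0, 320.8], [0.0, 513.5, 238.6], [0.0, 0.0, 1.0]]
side [[-0.998, 0.057, -0.011, 0.544], [0.057, 0.945, -0.321, 0.437], [-0.008, -0.321, -0.947, 1.411], [0.0, 0.0, 0.0, 1.0]] [[573.3, 0.0, 317.8], [0.0, 573.3, 241.5], [0.0, 0.0, 1.0]]
0.1 [ 0.28957701 -0.60915943  0.23042418] [ 9.75480331e-01  2.20085158e-01 -2.37633738e-04 -7.69058109e-04] [-0.35528117  0.10791167  0.36736268] 0.0853035589019419 -0.0187
```

View pics/scene0.png

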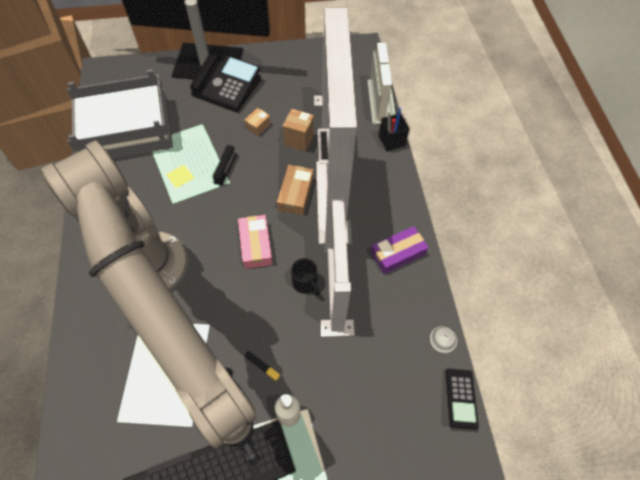

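View pics/side0.png

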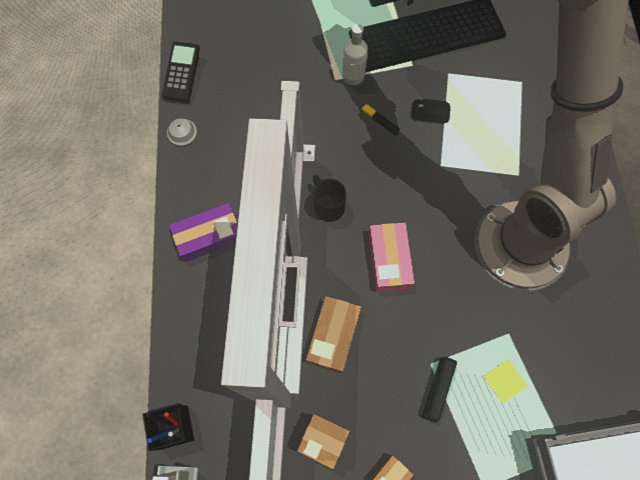

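Candidates for the carton, by scene pixel:
- brown flat (296,190), side (334,334)
- filter box, tall brown (298,128)
- bulb box, small (258,121)
- pink look-alike (255,240)
- purple look-alike (399,248)

I choose the brown flat one at (296,190). Next is a close crop to check it and the hatch.

```bash
cat > m.py <<'E'
from h import *
def carton(im,name,box,z=.055):
    x0,y0,x1,y1=box;hsv=cv2.cvtColor(im,cv2.COLOR_BGR2HSV)
    m=cv2.inRange(hsv,(5,60,60),(28,255,255));k=np.zeros_like(m);k[y0:y1,x0:x1]=m[y0:y1,x0:x1]
    c=max(cv2.findContours(k,0,2)[0],key=cv2.contourArea);return c
E
python3 - <<'E'
from m import *
a=cv2.imread("pics/side0.png");b=cv2.imread("pics/scene0.png")
A=cv2.resize(a[100:440,190:390],None,fx=1.75,fy=1.75,interpolation=2);B=cv2.resize(b[90:340,260:370],None,fx=2.4,fy=2.4,interpolation=2)
h=max(A.shape[0],B.shape[0]);o=np.zeros((h,A.shape[1]+B.shape[1],3),np.uint8);o[:A.shape[0],:A.shape[1]]=A;o[:B.shape[0],A.shape[1]:]=B
cv2.imwrite("pics/crop.png",o);print(o.shape,A.shape)
for im,n,bx in((a,"side",(300,290,370,378)),(b,"scene",(270,160,318,220))):
    c=carton(im,n,bx);r=cv2.minAreaRect(c);bp=cv2.boxPoints(r);print(n,bp.round(1).tolist())
    P=np.array([ray(n,u,v,.055) for u,v in bp]);print(P.round(3)[:,:2].tolist(),P.mean(0).round(3),[round(np.linalg.norm(P[i]-P[i-1]),3) for i in range(4)])
E
```

```text
(600, 614, 3) (595, 350, 3)
side [[304.29998779296875, 362.3999938964844], [323.70001220703125, 294.6000061035156], [361.70001220703125, 305.5], [342.3999938964844, 373.20001220703125]]
[[0.577, 0.273], [0.522, 0.114], [0.432, 0.146], [0.49, 0.303]] [0.505 0.209 0.055] [np.float64(0.092), np.float64(0.168), np.float64(0.095), np.float64(0.167)]
scene [[273.5, 208.89999389648438], [286.79998779296875, 161.0], [316.0, 169.10000610351562], [302.70001220703125, 217.0]]
[[0.42, 0.121], [0.486, 0.313], [0.583, 0.265], [0.513, 0.076]] [0.5   0.194 0.055] [np.float64(0.103), np.float64(0.204), np.float64(0.109), np.float64(0.201)]
```

View pics/crop.png

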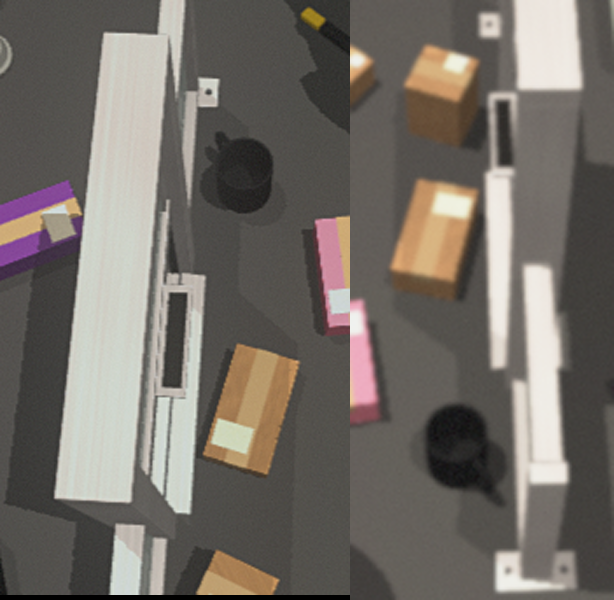

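The crop shows the flat brown carton with its tape along the long axis, the raised sash's framed ledge at crop (175,340), and the sill's robot-side edge from crop (205,276) to (190,514). So the choice holds. Now the hatch frame.

```bash
python3 - <<'E'
from m import *
f=lambda u,v:(190+u/1.75,100+v/1.75)
g=lambda u,v:(260+(u-350)/2.4,90+v/2.4)
print("sill side",[ray("side",*f(*p),0).round(3)[:2] for p in((205,276),(190,514))])
print("sill scene",[ray("scene",*g(*p),0).round(3)[:2] for p in((486,174),(492,366))])
for z in(.6,):print("header",[ray("side",*f(*p),z).round(3)[:2] for p in((104,33),(168,36),(55,498),(131,501))])
# ledge outer edge corners
L=[(190,290),(186,396),(162,278),(156,396)]
for z in(.29,.31):print("ledge",z,[ray("side",*f(*p),z).round(3)[:2] for p in L])
print("ledge scene",[ray("scene",*g(*p),.3).round(3)[:2] for p in((489,94),(489,172),(514,94),(514,172))])
print("mug top",ray("side",*f(245,170),.095).round(3), "filter",ray("scene",*g(446,65),.11).round(3))
E
```

```text
sill side [array([0.558, 0.002]), array([0.596, 0.339])]
sill scene [array([0.595, 0.334]), array([0.558, 0.003])]
header [array([ 0.633, -0.053]), array([ 0.574, -0.046]), array([0.679, 0.362]), array([0.619, 0.368])]
ledge 0.29 [array([0.573, 0.107]), array([0.583, 0.231]), array([0.605, 0.091]), array([0.617, 0.229])]
ledge 0.31 [array([0.573, 0.113]), array([0.583, 0.234]), array([0.604, 0.097]), array([0.616, 0.232])]
ledge scene [array([0.584, 0.234]), array([0.567, 0.111]), array([0.615, 0.23 ]), array([0.597, 0.107])]
mug top [ 0.492 -0.123  0.095] filter [0.552 0.46  0.11 ]
```

```bash
cat >> h.py <<'E'
from scipy.spatial.transform import Rotation as Ro
O=np.array([.625,.161]);YAW=np.radians(-6.35)
X=np.array([np.cos(YAW),np.sin(YAW)]);Y=np.array([-X[1],X[0]])
def w2h(p):d=np.array(p)[:2]-O;return np.array([d@X,d@Y])
def h2w(x,y):return O+x*X+y*Y
def go(*ps):
    s=arm.observe();R=Ro.from_quat(s["tool_rot"]);t=R.as_matrix()
    print("t",round(s["time"],2),"tcp",s["tcp_pos"].round(4),"hatch",w2h(s["tcp_pos"]).round(4),"tilt",round(np.degrees(np.arccos(-t[2,2])),2),"toolx yaw",round(np.degrees(np.arctan2(t[1,0],t[0,0])),2),"F",np.round(s["force"],1),"q",np.round(s["joint_pos"],3),"w",round(s["grip_width"],3))
    for p in ps:print(p,"->",(R.inv().apply(np.array(p)-s["tcp_pos"])*1000).round(1))
E
python3 -c "
from h import *
go((.42,-.45,.32),(.5,-.2,.32),(.42,.1,.32),(.41,.215,.32))
print(h2w(-.22,.03))"
```

```text
t 0.1 tcp [ 0.2896 -0.6092  0.2304] hatch [-0.2482 -0.8025] tilt 0.09 toolx yaw 25.43 F [-0.4  0.1  0.4] q [ 1.019  0.478  0.022  1.556 -0.012  1.109 -0.083] w 0.085
(0.42, -0.45, 0.32) -> [186.1 -87.9 -89.5]
(0.5, -0.2, 0.32) -> [ 365.7 -279.3  -89.2]
(0.42, 0.1, 0.32) -> [ 422.3 -584.6  -88.7]
(0.41, 0.215, 0.32) -> [ 462.6 -692.8  -88.5]
[0.40966779 0.21514831]
```

Emit:
move_arm --commands "35 -15 -45 0;75 -35 -90 0;115 -55 -90 0;155 -75 -90 0;190 -100 -90 0" --hand 1

```text
time: 0.6
tcp_pos: [0.42, -0.4363, 0.3219]
tool_rot: [0.975, 0.22, 0.001, 0.001]
force: [0.1, 0.6, -0.3]
grip_width: 0.0122
grip_force: 0.0
```

Emit:
move_arm --commands "35 -35 0 0;70 -70 0 0;105 -105 0 0;140 -140 0 0;175 -175 0 0"

```text
time: 1.1
tcp_pos: [0.5014, -0.2025, 0.3211]
tool_rot: [0.976, 0.22, -0.0, -0.0]
force: [0.5, -0.6, -0.5]
grip_width: -0.0002
grip_force: 0.0
```

Emit:
move_arm --commands "10 -45 0 8;20 -90 0 16;30 -135 0 24;40 -180 0 32;45 -225 0 32"

```text
time: 1.6
tcp_pos: [0.4449, 0.0194, 0.3211]
tool_rot: [0.998, -0.06, 0.0, 0.0]
force: [0.1, -0.1, 0.2]
grip_width: 0.0001
grip_force: 0.0
```

```bash
python3 -c "
from h import *
go((.41,.215,.32),(.41,.215,.05))
snap('side','side1.png')"
```

```text
t 1.6 tcp [0.4449 0.0194 0.3211] hatch [-0.1634 -0.1607] tilt 0.01 toolx yaw -6.83 F [ 0.1 -0.1  0.2] q [ 0.161  0.028 -0.349  1.936  0.011  1.179 -1.882] w 0.0
(0.41, 0.215, 0.32) -> [ -57.9 -190.1    1.1]
(0.41, 0.215, 0.05) -> [ -57.9 -190.2  271.1]
```

View pics/side1.png

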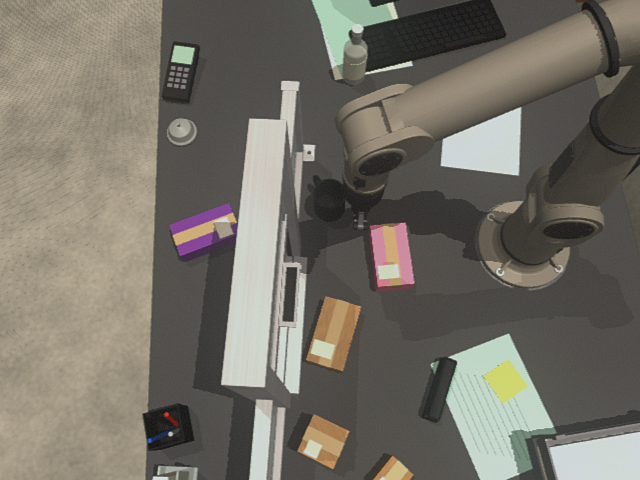

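The carton (334,334), sash ledge (290,295) and sill are unchanged. The arm has its elbow out to the side and a bulky wrist, about 55 mm in radius, sitting above the gripper. With the tool straight down the wrist won't fit under the sash, so I'll check how the arm behaves at its limits (does it tilt?) in free space.

Emit:
move_arm --commands "-20 0 -45 0;-40 0 -90 0;-60 0 -135 0;-80 0 -180 0;-100 0 -200 0"

```text
time: 2.15
tcp_pos: [0.3458, 0.0297, 0.5251]
tool_rot: [0.998, -0.057, 0.003, -0.0]
force: [1.0, -0.5, -0.2]
grip_width: 0.0004
grip_force: 0.0
```

```bash
python3 -c "
from h import *
go()"
```

```text
t 2.15 tcp [0.3458 0.0297 0.5251] hatch [-0.2629 -0.1614] tilt 0.3 toolx yaw -6.54 F [ 1.  -0.5 -0.2] q [ 0.178 -0.229 -0.328  1.714 -0.073  1.64  -1.832] w 0.0
```

Emit:
move_arm --commands "-40 0 0 0;-80 0 0 0;-120 0 0 0;-120 0 0 0;-120 0 0 0"

```text
time: 2.65
tcp_pos: [0.2512, 0.0713, 0.4878]
tool_rot: [0.996, -0.068, -0.037, 0.04]
force: [1.1, 2.8, -2.1]
grip_width: -0.0
grip_force: 0.0
```

```bash
python3 -c "
from h import *
go()"
```

```text
t 2.65 tcp [0.2512 0.0713 0.4878] hatch [-0.3616 -0.1305] tilt 6.25 toolx yaw -7.99 F [ 1.1  2.8 -2.1] q [-0.006 -0.337 -0.349  1.866 -0.068  1.693 -2.043] w -0.0
```

Emit:
move_arm --commands "20 0 0 0;40 0 0 0;60 0 0 0;60 0 0 0"

```text
time: 3.05
tcp_pos: [0.3089, 0.0707, 0.4809]
tool_rot: [0.997, -0.057, -0.04, 0.042]
force: [-0.7, -0.3, 0.7]
grip_width: 0.0002
grip_force: 0.0
```

```bash
python3 -c "
from h import *
go()"
```

```text
t 3.05 tcp [0.3089 0.0707 0.4809] hatch [-0.3042 -0.1247] tilt 6.6 toolx yaw -6.73 F [-0.7 -0.3  0.7] q [-1.000e-03 -2.230e-01 -3.480e-01  1.807e+00 -2.900e-02  1.651e+00
 -2.022e+00] w 0.0
```

The tilt from a pose out of reach persists in the commanded pose. So I can get an outward tilt by reaching past the limit in free space: high up, aimed along the hatch's x, above the 0.6 m header.

Emit:
move_arm --commands "20 20 -45 0;50 40 -90 0;80 60 -135 0;110 80 -180 0;140 100 -225 0"

```text
time: 3.55
tcp_pos: [0.4204, -0.0039, 0.634]
tool_rot: [0.998, -0.053, -0.025, 0.039]
force: [-8.8, 0.9, 0.8]
grip_width: -0.0002
grip_force: 0.0
```

```bash
cat >> h.py <<'E'
def tz():
    z=Ro.from_quat(arm.observe()["tool_rot"]).as_matrix()[:,2];print("toolz hatch fwd %.3f lat %.3f up %.3f"%(z[:2]@X,z[:2]@Y,z[2]))
E
python3 -c "
from h import *
go((.5,-.055,.8));tz()"
```

```text
t 3.55 tcp [ 0.4204 -0.0039  0.634 ] hatch [-0.1851 -0.1865] tilt 5.27 toolx yaw -6.22 F [-8.8  0.9  0.8] q [ 0.3   -0.011 -0.473  1.3    0.063  1.916 -1.832] w -0.0
(0.5, -0.055, 0.8) -> [  77.    55.6 -165.7]
toolz hatch fwd -0.045 lat -0.080 up -0.996
```

Emit:
move_arm --commands "10 0 -45 0;20 10 -90 0;30 20 -135 0;40 20 -170 0;40 20 -170 0"

```text
time: 4.05
tcp_pos: [0.4619, -0.0231, 0.6604]
tool_rot: [0.998, -0.055, 0.004, 0.034]
force: [0.2, -0.0, 0.7]
grip_width: -0.0
grip_force: 0.0
```

```bash
python3 -c "
from h import *
go((.5,-.055,.8));tz()"
```

```text
t 4.05 tcp [ 0.4619 -0.0231  0.6604] hatch [-0.1418 -0.201 ] tilt 3.92 toolx yaw -6.33 F [ 0.2 -0.   0.7] q [-0.431  0.005  0.302  1.226  0.071  1.916 -1.786] w -0.0
(0.5, -0.055, 0.8) -> [  42.9   36.8 -136.9]
toolz hatch fwd 0.011 lat -0.068 up -0.998
```

Emit:
move_arm --commands "0 0 -50 0;0 0 -100 0;0 0 -150 0;0 0 -200 0;0 0 -250 0"

```text
time: 4.55
tcp_pos: [0.4684, -0.021, 0.6876]
tool_rot: [0.997, -0.055, 0.034, 0.029]
force: [-0.5, -1.2, 0.0]
grip_width: 0.0
grip_force: 0.0
```

```bash
python3 -c "
from h import *
go();tz()"
```

```text
t 4.55 tcp [ 0.4684 -0.021   0.6876] hatch [-0.1355 -0.1982] tilt 5.12 toolx yaw -6.18 F [-0.5 -1.2  0. ] q [-0.344  0.003  0.209  1.167  0.074  1.915 -1.789] w 0.0
toolz hatch fwd 0.071 lat -0.055 up -0.996
```

Emit:
move_arm --commands "0 0 -50 0;0 0 -100 0;0 0 -150 0;0 0 -200 0;0 0 -250 0"

```text
time: 5.05
tcp_pos: [0.4602, -0.0198, 0.7164]
tool_rot: [0.996, -0.054, 0.065, 0.024]
force: [0.3, -0.9, -1.1]
grip_width: 0.0002
grip_force: 0.0
```

Emit:
move_arm --commands "0 0 -50 0;0 0 -100 0;0 0 -150 0;0 0 -200 0;0 0 -250 0"

```text
time: 5.55
tcp_pos: [0.4352, -0.0223, 0.7473]
tool_rot: [0.994, -0.053, 0.095, 0.019]
force: [-0.6, -0.2, 0.0]
grip_width: -0.0001
grip_force: 0.0
```

Emit:
move_arm --commands "0 0 -50 0;0 0 -100 0;0 0 -150 0;0 0 -200 0;0 0 -250 0"

```text
time: 6.05
tcp_pos: [0.4328, -0.0176, 0.7742]
tool_rot: [0.991, -0.053, 0.122, 0.021]
force: [-1.0, -1.3, -0.2]
grip_width: 0.0001
grip_force: 0.0
```

```bash
python3 -c "
from h import *
go();tz()"
```

```text
t 6.05 tcp [ 0.4328 -0.0176  0.7742] hatch [-0.1713 -0.1987] tilt 14.26 toolx yaw -5.86 F [-1.  -1.3 -0.2] q [ 1.199 -0.055 -1.205  1.003  0.007  1.916 -1.685] w 0.0
toolz hatch fwd 0.245 lat -0.028 up -0.969
```

Emit:
move_arm --commands "20 0 -45 0;40 0 -90 0;60 0 -135 0;80 0 -180 0;100 0 -225 0"

```text
time: 6.55
tcp_pos: [0.4367, -0.0189, 0.8047]
tool_rot: [0.987, -0.051, 0.153, 0.02]
force: [-0.4, 0.6, 0.2]
grip_width: 0.0
grip_force: 0.0
```

Emit:
move_arm --commands "20 0 -45 0;40 0 -90 0;60 0 -135 0;80 0 -180 0;100 0 -225 0"

```text
time: 7.05
tcp_pos: [0.4378, -0.0191, 0.8342]
tool_rot: [0.982, -0.048, 0.184, 0.019]
force: [0.1, -0.1, 0.3]
grip_width: -0.0004
grip_force: 0.0
```

Emit:
move_arm --commands "20 0 -45 0;40 0 -90 0;60 0 -135 0;80 0 -180 0;100 0 -225 0"

```text
time: 7.55
tcp_pos: [0.4367, -0.0192, 0.8634]
tool_rot: [0.976, -0.048, 0.214, 0.017]
force: [-0.5, 0.1, 0.6]
grip_width: 0.0004
grip_force: 0.0
```

```bash
python3 -c "
from h import *
go();tz()"
```

```text
t 7.55 tcp [ 0.4367 -0.0192  0.8634] hatch [-0.1672 -0.1999] tilt 24.76 toolx yaw -5.45 F [-0.5  0.1  0.6] q [ 1.575 -0.099 -1.408  0.806 -0.112  1.915 -1.584] w 0.0
toolz hatch fwd 0.419 lat -0.008 up -0.908
```

Emit:
move_arm --commands "20 0 -45 0;40 0 -90 0;60 0 -135 0;80 0 -180 0;100 0 -225 0"

```text
time: 8.05
tcp_pos: [0.4346, -0.0149, 0.8913]
tool_rot: [0.969, -0.046, 0.243, 0.016]
force: [-0.3, 0.5, 0.1]
grip_width: -0.0001
grip_force: 0.0
```

Emit:
move_arm --commands "25 0 -42 0;50 0 -84 0;75 0 -126 0;100 0 -168 0;125 0 -210 0"

```text
time: 8.55
tcp_pos: [0.4318, -0.0164, 0.9197]
tool_rot: [0.961, -0.044, 0.272, 0.017]
force: [0.6, -0.0, -0.1]
grip_width: -0.0002
grip_force: 0.0
```

Emit:
move_arm --commands "25 0 -42 0;50 0 -84 0;75 0 -126 0;100 0 -168 0;125 0 -210 0"

```text
time: 9.05
tcp_pos: [0.4259, -0.019, 0.9477]
tool_rot: [0.952, -0.045, 0.301, 0.018]
force: [-0.4, 0.4, 0.6]
grip_width: 0.0001
grip_force: 0.0
```

Emit:
move_arm --commands "30 0 -40 0;60 0 -80 0;90 0 -120 0;120 0 -160 0;150 0 -200 0"

```text
time: 9.55
tcp_pos: [0.4169, -0.0201, 0.9751]
tool_rot: [0.943, -0.043, 0.329, 0.018]
force: [0.3, -0.2, 0.0]
grip_width: 0.0001
grip_force: 0.0
```

```bash
python3 -c "
from h import *
go();tz()"
```

```text
t 9.55 tcp [ 0.4169 -0.0201  0.9751] hatch [-0.1868 -0.203 ] tilt 38.49 toolx yaw -5.05 F [ 0.3 -0.2  0. ] q [ 1.67  -0.099 -1.409  0.563 -0.188  1.915 -1.56 ] w 0.0
toolz hatch fwd 0.622 lat 0.007 up -0.783
```

Emit:
move_arm --commands "30 0 -40 0;60 0 -80 0;90 0 -120 0;120 0 -160 0;150 0 -200 0"

```text
time: 10.05
tcp_pos: [0.4082, -0.0218, 1.0015]
tool_rot: [0.933, -0.043, 0.357, 0.019]
force: [-0.3, 0.8, 0.4]
grip_width: -0.0002
grip_force: 0.0
```

Emit:
move_arm --commands "30 0 -40 0;60 0 -80 0;90 0 -120 0;120 0 -160 0;150 0 -200 0"

```text
time: 10.55
tcp_pos: [0.3979, -0.0225, 1.0273]
tool_rot: [0.922, -0.042, 0.384, 0.02]
force: [-0.0, 0.5, 0.5]
grip_width: -0.0002
grip_force: 0.0
```

```bash
python3 -c "
from h import *
go((.42,.0,.9),(.43,.05,.6),(.42,.1,.35));tz()"
```

```text
t 10.55 tcp [ 0.3979 -0.0225  1.0273] hatch [-0.2055 -0.2075] tilt 45.25 toolx yaw -5.08 F [-0.   0.5  0.5] q [ 1.745 -0.096 -1.409  0.443 -0.251  1.915 -1.549] w -0.0
(0.42, 0.0, 0.9) -> [-76.2 -25.  103.7]
(0.43, 0.05, 0.6) -> [-285.4  -77.   318.5]
(0.42, 0.1, 0.35) -> [-473.  -126.9  484.1]
toolz hatch fwd 0.710 lat 0.010 up -0.704
```

Emit:
move_arm --commands "-35 -10 35 0;-70 -20 70 0;-105 -30 105 0;-140 -40 140 0;-175 -50 175 0"

```text
time: 11.05
tcp_pos: [0.4133, 0.0109, 0.9197]
tool_rot: [0.924, -0.045, 0.378, 0.024]
force: [-0.6, 1.2, -0.7]
grip_width: -0.0004
grip_force: 0.0
```

```bash
python3 -c "
from h import *
go((.43,.05,.6),(.42,.1,.35));tz()"
```

```text
t 11.05 tcp [0.4133 0.0109 0.9197] hatch [-0.1938 -0.1726] tilt 44.55 toolx yaw -5.2 F [-0.6  1.2 -0.7] q [ 0.931 -0.312 -0.61   0.995 -0.288  1.611 -1.528] w -0.0
(0.43, 0.05, 0.6) -> [-214.9  -44.1  236.4]
(0.42, 0.1, 0.35) -> [-400.6  -95.6  403.6]
toolz hatch fwd 0.701 lat -0.001 up -0.713
```

Emit:
move_arm --commands "-32 -8 36 0;-64 -16 72 0;-96 -24 108 0;-128 -32 144 0;-160 -40 180 0"

```text
time: 11.55
tcp_pos: [0.416, 0.0188, 0.8519]
tool_rot: [0.927, -0.051, 0.372, 0.023]
force: [-1.8, -1.0, -0.5]
grip_width: 0.0003
grip_force: 0.0
```

```bash
python3 -c "
from h import *
go((.44,.05,.6),(.44,.1,.35));tz()"
```

```text
t 11.55 tcp [0.416  0.0188 0.8519] hatch [-0.192  -0.1644] tilt 43.76 toolx yaw -6.19 F [-1.8 -1.  -0.5] q [ 0.093 -0.333 -0.281  1.238  0.132  1.492 -1.849] w 0.0
(0.44, 0.05, 0.6) -> [-159.5  -34.7  195.9]
(0.44, 0.1, 0.35) -> [-336.3  -85.4  372.5]
toolz hatch fwd 0.692 lat -0.004 up -0.722
```

Emit:
move_arm --commands "-20 -5 40 0;-40 -10 80 0;-60 -15 120 0;-80 -20 160 0;-80 -20 160 0"

```text
time: 12.05
tcp_pos: [0.4931, 0.0349, 0.6614]
tool_rot: [0.933, -0.051, 0.354, 0.028]
force: [0.1, 1.1, -2.1]
grip_width: 0.0001
grip_force: 0.0
```

```bash
python3 -c "
from h import *
go((.48,.05,.6),(.46,.1,.35));tz()"
```

```text
t 12.05 tcp [0.4931 0.0349 0.6614] hatch [-0.1171 -0.1399] tilt 41.65 toolx yaw -5.73 F [ 0.1  1.1 -2.1] q [-0.287 -0.332 -0.096  1.677  0.334  1.164 -2.099] w 0.0
(0.48, 0.05, 0.6) -> [-51.7 -14.5  35.9]
(0.46, 0.1, 0.35) -> [-236.4  -66.   205.1]
toolz hatch fwd 0.664 lat -0.015 up -0.747
```

Emit:
move_arm --commands "-35 -10 30 0;-70 -20 60 0;-105 -30 90 0;-140 -40 120 0;-175 -45 155 0"

```text
time: 12.55
tcp_pos: [0.4788, 0.0831, 0.4488]
tool_rot: [0.928, -0.053, 0.369, 0.023]
force: [1.6, 0.7, -0.7]
grip_width: -0.0003
grip_force: 0.0
```

```bash
python3 -c "
from h import *
go((.48,.1,.3),(.42,.18,.15));tz()"
```

```text
t 12.55 tcp [0.4788 0.0831 0.4488] hatch [-0.1367 -0.0936] tilt 43.35 toolx yaw -6.42 F [ 1.6  0.7 -0.7] q [-0.23  -0.337 -0.278  2.143  0.498  0.752 -2.475] w -0.0
(0.48, 0.1, 0.3) -> [-102.6  -17.4  107.6]
(0.42, 0.18, 0.15) -> [-255.5  -90.4  169.3]
toolz hatch fwd 0.686 lat -0.005 up -0.727
```

Emit:
move_arm --commands "-40 -15 25 0;-80 -30 50 0;-120 -45 75 0;-160 -60 100 0;-190 -70 125 0"

```text
time: 13.05
tcp_pos: [0.4479, 0.135, 0.3105]
tool_rot: [0.925, -0.052, 0.375, 0.023]
force: [0.1, -0.2, 1.2]
grip_width: 0.0001
grip_force: 0.0
```

```bash
python3 -c "
from h import *
go((.40,.17,.1),(.40,.17,.025));tz()
im=cv2.imread('pics/side1.png');print('pink',[ray('side',u,v,.06).round(3) for u,v in((371,224),(408,222),(414,286),(378,290))])"
```

```text
t 13.05 tcp [0.4479 0.135  0.3105] hatch [-0.1732 -0.0455] tilt 44.2 toolx yaw -6.24 F [ 0.1 -0.2  1.2] q [ 0.344 -0.266 -0.967  2.355  0.718  0.466 -2.925] w 0.0
(0.4, 0.17, 0.1) -> [-183.6  -30.3  114.9]
(0.4, 0.17, 0.025) -> [-235.9  -30.7  168.7]
toolz hatch fwd 0.697 lat -0.005 up -0.717
pink [array([ 0.392, -0.059,  0.06 ]), array([ 0.299, -0.058,  0.06 ]), array([0.303, 0.107, 0.06 ]), array([0.39 , 0.112, 0.06 ])]
```

Emit:
move_arm --commands "0 0 0 -8;0 0 0 -16;0 0 0 -24;0 0 0 -32;0 0 0 -40"

```text
time: 13.55
tcp_pos: [0.4486, 0.1338, 0.312]
tool_rot: [0.886, 0.269, 0.345, 0.152]
force: [-1.0, 0.4, 0.3]
grip_width: 0.0
grip_force: 0.0
```

Emit:
move_arm --commands "0 0 0 -8;0 0 0 -16;0 0 0 -24;0 0 0 -32;0 0 0 -40"

```text
time: 14.05
tcp_pos: [0.4485, 0.134, 0.312]
tool_rot: [0.741, 0.556, 0.272, 0.261]
force: [0.6, -0.1, 0.5]
grip_width: -0.0
grip_force: 0.0
```

Emit:
move_arm --commands "0 0 0 -8;0 0 0 -16;0 0 0 -24;0 0 0 -32;0 0 0 -40"

```text
time: 14.55
tcp_pos: [0.4485, 0.1339, 0.3121]
tool_rot: [0.506, 0.776, 0.167, 0.338]
force: [-0.6, 0.6, -0.3]
grip_width: -0.0004
grip_force: 0.0
```

Emit:
move_arm --commands "0 0 0 -8;0 0 0 -16;0 0 0 -24;0 0 0 -32;0 0 0 -40"

```text
time: 15.05
tcp_pos: [0.4484, 0.1339, 0.3121]
tool_rot: [0.21, 0.902, 0.041, 0.375]
force: [0.7, 0.7, -0.4]
grip_width: -0.0004
grip_force: 0.0
```

Emit:
move_arm --commands "0 0 0 -7;0 0 0 -14;0 0 0 -20;0 0 0 -20"

```text
time: 15.45
tcp_pos: [0.4481, 0.1338, 0.3115]
tool_rot: [0.053, 0.925, -0.023, 0.376]
force: [-0.1, 0.6, -0.9]
grip_width: -0.0001
grip_force: 0.0
```

```bash
python3 -c "
from h import *
go((.40,.17,.15),(.40,.17,.1),(.40,.17,.025));tz()"
```

```text
t 15.45 tcp [0.4481 0.1338 0.3115] hatch [-0.1728 -0.0466] tilt 44.24 toolx yaw 173.59 F [-0.1  0.6 -0.9] q [-0.217 -0.206 -0.534  2.374  0.903  0.613  0.015] w -0.0
(0.4, 0.17, 0.15) -> [149.8  31.   79.4]
(0.4, 0.17, 0.1) -> [184.7  31.2 115.2]
(0.4, 0.17, 0.025) -> [237.   31.5 169. ]
toolz hatch fwd 0.698 lat -0.006 up -0.716
```

Emit:
move_arm --commands "40 8 20 0;80 16 40 0;120 24 60 0;150 31 80 0;150 31 80 0"

```text
time: 15.95
tcp_pos: [0.4323, 0.1703, 0.2023]
tool_rot: [0.058, 0.929, -0.042, 0.363]
force: [0.1, -1.1, -1.4]
grip_width: -0.0001
grip_force: 0.0
```

```bash
python3 -c "
from h import *
go((.40,.17,.15),(.40,.17,.1),(.40,.17,.025));tz()"
```

```text
t 15.95 tcp [0.4323 0.1703 0.2023] hatch [-0.1926 -0.0121] tilt 42.86 toolx yaw 173.89 F [ 0.1 -1.1 -1.4] q [ 0.324  0.258 -1.374  2.429  1.383  0.954 -0.61 ] w -0.0
(0.4, 0.17, 0.15) -> [59.  -2.9 16.8]
(0.4, 0.17, 0.1) -> [93.  -1.2 53.4]
(0.4, 0.17, 0.025) -> [143.9   1.4 108.4]
toolz hatch fwd 0.679 lat -0.045 up -0.733
```

Emit:
move_arm --commands "20 0 8 0;40 0 20 0;60 0 35 0;75 0 50 0;75 0 50 0"

```text
time: 16.45
tcp_pos: [0.4296, 0.1953, 0.1153]
tool_rot: [0.06, 0.935, -0.053, 0.345]
force: [-0.2, -0.4, 0.1]
grip_width: -0.0002
grip_force: 0.0
```

```bash
python3 -c "
from h import *
go((.40,.17,.1),(.40,.17,.04));tz()"
```

```text
t 16.45 tcp [0.4296 0.1953 0.1153] hatch [-0.198   0.0125] tilt 40.88 toolx yaw 174.26 F [-0.2 -0.4  0.1] q [ 0.134  0.771 -1.408  2.431  1.595  1.433 -0.826] w -0.0
(0.4, 0.17, 0.1) -> [ 30.4 -28.5  -3.8]
(0.4, 0.17, 0.04) -> [ 69.5 -25.   41.6]
toolz hatch fwd 0.651 lat -0.070 up -0.756
```

```bash
python3 -c "
from h import *
go((.415,.18,.08),(.415,.175,.04))"
```

```text
t 16.45 tcp [0.4296 0.1953 0.1153] hatch [-0.198   0.0125] tilt 40.88 toolx yaw 174.26 F [-0.2 -0.4  0.1] q [ 0.134  0.771 -1.408  2.431  1.595  1.433 -0.826] w -0.0
(0.415, 0.18, 0.08) -> [ 32.8 -15.2  19.5]
(0.415, 0.175, 0.04) -> [ 58.5 -17.8  50.5]
```

Emit:
move_arm --commands "15 -8 8 0;33 -15 20 0;33 -15 20 0;33 -15 20 0"

```text
time: 16.85
tcp_pos: [0.4311, 0.1949, 0.0883]
tool_rot: [0.061, 0.934, -0.06, 0.346]
force: [0.5, -0.2, 1.1]
grip_width: -0.0
grip_force: 0.0
```

```bash
python3 -c "
from h import *
go((.415,.175,.04));tz();snap('side','side2.png')"
```

```text
t 16.85 tcp [0.4311 0.1949 0.0883] hatch [-0.1964  0.0122] tilt 41.11 toolx yaw 174.45 F [ 0.5 -0.2  1.1] q [ 0.109  0.918 -1.41   2.433  1.667  1.567 -0.861] w -0.0
(0.415, 0.175, 0.04) -> [ 42.3 -18.7  29.1]
toolz hatch fwd 0.652 lat -0.083 up -0.753
```

View pics/side2.png

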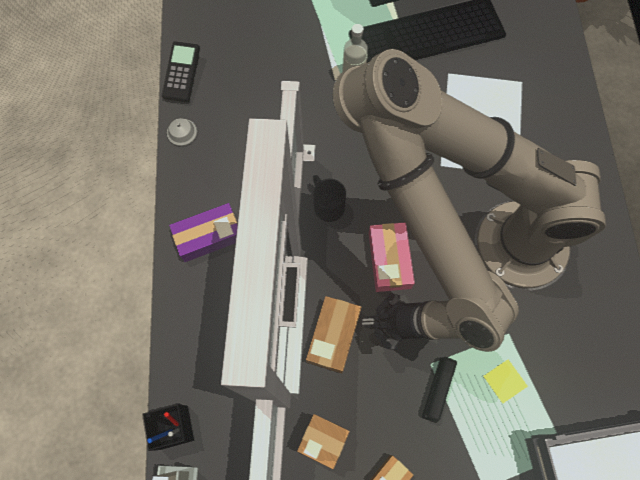

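Side view: the tilted gripper is just behind the carton, tip at (365,322) and carton edge around (350,330). The elbow is well up, off to the right. Lowering straight down.

Emit:
move_arm --commands "15 -3 12 0;30 -6 25 0;40 -8 35 0;40 -8 35 0"

```text
time: 17.3
tcp_pos: [0.4305, 0.1936, 0.0344]
tool_rot: [0.062, 0.935, -0.066, 0.342]
force: [-0.8, 0.3, 0.5]
grip_width: -0.0003
grip_force: 0.0
```

```bash
python3 -c "
from h import *
go((.431,.185,.035));tz()"
```

```text
t 17.3 tcp [0.4305 0.1936 0.0344] hatch [-0.1969  0.0109] tilt 40.78 toolx yaw 174.58 F [-0.8  0.3  0.5] q [ 0.094  1.181 -1.409  2.434  1.816  1.775 -0.881] w -0.0
(0.431, 0.185, 0.035) -> [-1.3 -8.4  1.3]
toolz hatch fwd 0.646 lat -0.095 up -0.757
```

Emit:
move_arm --commands "-9 0 8 0;-18 0 16 0;-27 0 24 0;-36 0 32 0;-45 0 39 0"

```text
time: 17.8
tcp_pos: [0.4903, 0.1841, 0.0365]
tool_rot: [0.062, 0.935, -0.065, 0.344]
force: [-4.4, -0.1, -0.6]
grip_width: -0.0003
grip_force: 2.1
```

```bash
cat >> m.py <<'E'
def look(f,box=(200,270,375,378)):
    im=snap('side',f);c=carton(im,'side',box)
    r=cv2.boxPoints(cv2.minAreaRect(c));P=np.array([ray('side',u,v,.055)[:2] for u,v in r])
    H=np.array([w2h(p) for p in P]);e=[H[1]-H[0],H[2]-H[1]];e=max(e,key=np.linalg.norm);a=np.degrees(np.arctan2(-e[0],e[1]));a=(a+90)%180-90
    print("carton hatch",H.mean(0).round(3),"yaw",round(a,1),"area",cv2.contourArea(c),"corners",H.round(3).tolist())
E
python3 -c "
from m import *
go();tz();look('s3.png')"
```

```text
t 17.8 tcp [0.4903 0.1841 0.0365] hatch [-0.1364  0.008 ] tilt 40.97 toolx yaw 174.65 F [-4.4 -0.1 -0.6] q [ 0.208  1.161 -1.38   2.358  1.898  1.677 -0.717] w -0.0
toolz hatch fwd 0.649 lat -0.093 up -0.755
carton hatch [-0.085  0.042] yaw 2.0 area 2610.0 corners [[-0.041, 0.127], [-0.035, -0.04], [-0.13, -0.042], [-0.132, 0.125]]
```

```bash
python3 -c "
from h import *
z=.034
P=lambda x,y:(*h2w(x,y),z)
go(P(-.155,.008),P(-.155,.036),P(-.135,.036),P(-.055,.036),P(.025,.036))"
```

```text
t 17.85 tcp [0.4921 0.1837 0.0367] hatch [-0.1346  0.0079] tilt 41.06 toolx yaw 174.49 F [ 2.4 -1.1 -0.6] q [ 0.21   1.162 -1.379  2.356  1.9    1.677 -0.715] w -0.0
(np.float64(0.4718357668698536), np.float64(0.18609417640916281), 0.034) -> [ 17.2  -0.7 -11.2]
(np.float64(0.47493261345520854), np.float64(0.21392239124998177), 0.034) -> [ 16.9  27.1 -13.9]
(np.float64(0.4948099097700792), np.float64(0.21171035797472829), 0.034) -> [ 1.7 28.2 -0.9]
(np.float64(0.5743190950295619), np.float64(0.20286222487371433), 0.034) -> [-58.9  32.5  51.1]
(np.float64(0.6538282802890446), np.float64(0.19401409177270035), 0.034) -> [-119.5   36.7  103.1]
```

Emit:
move_arm --commands "17 0 -11 0;17 14 -12 0;17 27 -13 0;10 28 -8 0;2 28 -1 0"

```text
time: 18.35
tcp_pos: [0.4924, 0.2134, 0.0319]
tool_rot: [0.062, 0.935, -0.065, 0.343]
force: [-1.3, -0.9, -0.4]
grip_width: 0.0004
grip_force: 0.0
```

Emit:
move_arm --commands "-9 1 8 0;-18 1 16 0;-27 2 23 0;-36 2 31 0;-45 3 39 0"

```text
time: 18.85
tcp_pos: [0.5515, 0.2049, 0.0305]
tool_rot: [0.062, 0.935, -0.066, 0.342]
force: [-4.7, 1.0, 1.8]
grip_width: -0.0
grip_force: 2.2
```

```bash
python3 -c "
from m import *
go();tz();look('s4.png')"
```

```text
t 18.85 tcp [0.5515 0.2049 0.0305] hatch [-0.0779  0.0355] tilt 40.78 toolx yaw 174.63 F [-4.7  1.   1.8] q [ 0.22   1.176 -1.341  2.224  1.945  1.605 -0.591] w -0.0
toolz hatch fwd 0.646 lat -0.094 up -0.757
carton hatch [-0.035  0.039] yaw 0.8 area 1442.5 corners [[0.004, 0.121], [0.006, -0.044], [-0.075, -0.043], [-0.074, 0.122]]
```

View pics/s4.png

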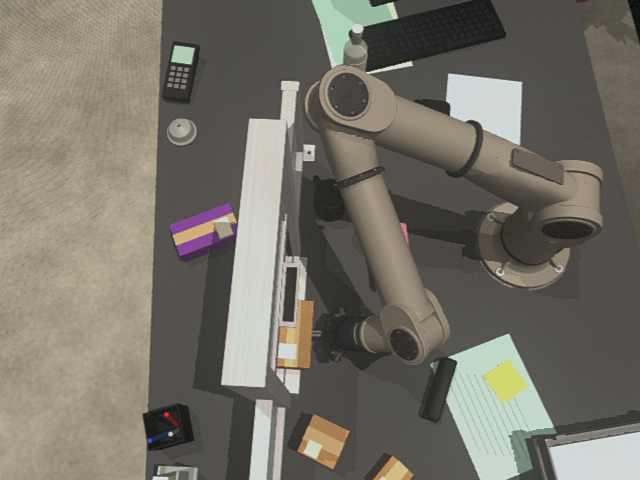

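The carton is square at (292,335), entering under the sash. The elbow at (348,95) is drifting towards the right wing, so I'll check its clearance.

```bash
python3 -c "
from h import *
for im,pts in(('now',((348,95),(308,105),(403,343))),('s2',((400,80),))):
  for p in pts:
    for z in(.45,.55,.65):
      w=ray('side',*p,z);print(im,p,z,w.round(3),w2h(w).round(3))
im=snap('scene','sc4.png')
z=.03;P=lambda x,y:(*h2w(x,y),z)
go(P(-.03,.036),P(0.03,.036),P(.07,.036))"
```

```text
now (348, 95) 0.45 [ 0.457 -0.184  0.45 ] [-0.128 -0.361]
now (348, 95) 0.55 [ 0.466 -0.119  0.55 ] [-0.127 -0.296]
now (348, 95) 0.65 [ 0.475 -0.055  0.65 ] [-0.125 -0.231]
now (308, 105) 0.45 [ 0.536 -0.166  0.45 ] [-0.052 -0.335]
now (308, 105) 0.55 [ 0.537 -0.104  0.55 ] [-0.058 -0.273]
now (308, 105) 0.65 [ 0.538 -0.041  0.65 ] [-0.065 -0.21 ]
now (403, 343) 0.45 [0.401 0.299 0.45 ] [-0.238  0.112]
now (403, 343) 0.55 [0.416 0.313 0.55 ] [-0.224  0.128]
now (403, 343) 0.65 [0.431 0.327 0.65 ] [-0.211  0.144]
s2 (400, 80) 0.45 [ 0.354 -0.211  0.45 ] [-0.229 -0.4  ]
s2 (400, 80) 0.55 [ 0.373 -0.144  0.55 ] [-0.216 -0.331]
s2 (400, 80) 0.65 [ 0.393 -0.076  0.65 ] [-0.204 -0.262]
t 18.95 tcp [0.5528 0.2045 0.0309] hatch [-0.0766  0.0353] tilt 40.89 toolx yaw 174.41 F [0.7 0.4 1.6] q [ 0.22   1.175 -1.34   2.222  1.945  1.606 -0.592] w 0.0
(np.float64(0.5991657154231502), np.float64(0.20009718327964746), 0.03) -> [-34.8   3.4  30.8]
(np.float64(0.6587976043677624), np.float64(0.193461083453887), 0.03) -> [-80.4   6.6  69.6]
(np.float64(0.6985521969975037), np.float64(0.18903701690338), 0.03) -> [-110.8    8.8   95.5]
```

View pics/sc4.png

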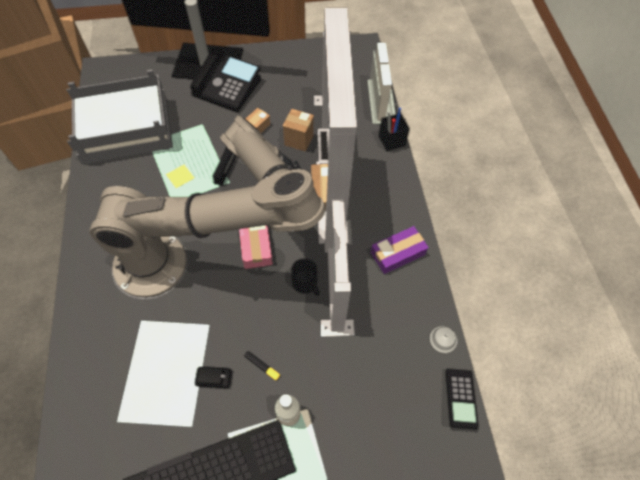

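Estimated from both views, the elbow sits at about 0.55 m, above the wing and roughly 70 mm short of the post, and it's barely moving now. I'll go on in steps and watch it.

Emit:
move_arm --commands "-8 1 7 0;-15 2 14 0;-22 2 20 0;-29 3 26 0;-35 3 31 0"

```text
time: 19.45
tcp_pos: [0.5981, 0.201, 0.0299]
tool_rot: [0.062, 0.935, -0.065, 0.343]
force: [-2.8, -0.1, 2.4]
grip_width: -0.0003
grip_force: 1.4
```

```bash
cat >> h.py <<'E'
def elbow():
    q=arm.observe()["joint_pos"];r=.52*np.sin(q[1]);a=-q[0]-.03
    e=np.array([r*np.cos(a),r*np.sin(a)]);print("elbow hatch",w2h(e).round(3),"z",round(.35+.52*np.cos(q[1]),3))
E
python3 -c "
from m import *
z=.03;P=lambda x,y:(*h2w(x,y),z)
go(P(0.01,.037),P(.05,.037));tz();elbow();look('s5.png')"
```

```text
t 19.45 tcp [0.5981 0.201  0.0299] hatch [-0.0312  0.0368] tilt 40.82 toolx yaw 174.62 F [-2.8 -0.1  2.4] q [ 0.259  1.178 -1.32   2.145  1.976  1.541 -0.495] w -0.0
(np.float64(0.6390309097166543), np.float64(0.19666698154488402), 0.03) -> [-31.4   2.3  26.5]
(np.float64(0.6787855023463957), np.float64(0.19224291499437704), 0.03) -> [-61.9   4.3  52.4]
toolz hatch fwd 0.647 lat -0.093 up -0.757
elbow hatch [-0.13  -0.314] z 0.549
carton hatch [-0.011  0.073] yaw -1.0 area 495.0 corners [[0.006, 0.121], [0.004, 0.024], [-0.029, 0.025], [-0.026, 0.122]]
```

Emit:
move_arm --commands "-7 1 6 0;-14 1 12 0;-20 2 17 0;-26 2 22 0;-31 2 26 0"

```text
time: 20.0
tcp_pos: [0.6381, 0.1962, 0.0298]
tool_rot: [0.062, 0.935, -0.065, 0.342]
force: [-1.8, -0.3, -0.6]
grip_width: 0.0
grip_force: 0.8
```

```bash
python3 -c "
from m import *
z=.03;P=lambda x,y:(*h2w(x,y),z)
go(P(.055,.037),P(.065,.037));tz();elbow();snap('scene','sc6.png');snap('side','s6.png')"
```

```text
t 20.0 tcp [0.6381 0.1962 0.0298] hatch [0.0091 0.0364] tilt 40.79 toolx yaw 174.62 F [-1.8 -0.3 -0.6] q [ 0.284  1.183 -1.305  2.073  1.992  1.489 -0.416] w 0.0
(np.float64(0.6837548264251133), np.float64(0.19168990667556365), 0.03) -> [-35.1   2.9  29.5]
(np.float64(0.6936934745825486), np.float64(0.1905838900379369), 0.03) -> [-42.7   3.4  35.9]
toolz hatch fwd 0.646 lat -0.094 up -0.757
elbow hatch [-0.132 -0.326] z 0.547
```

View pics/s6.png

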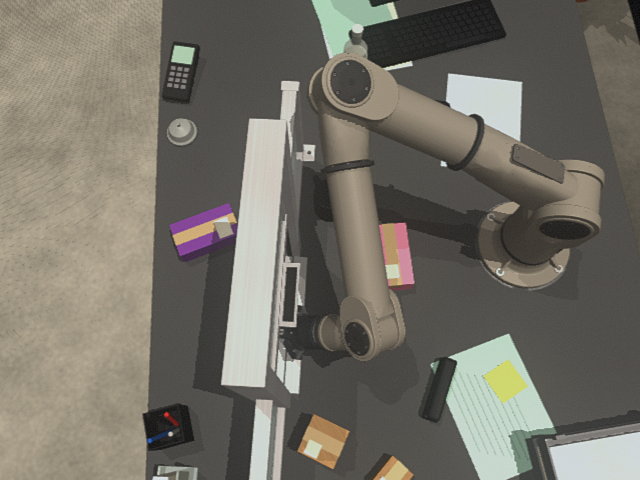

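Side view: the carton is hidden under the header and the gripper is passing under the sash at (310,332). The elbow is clear. I'll push the last 55 mm.

Emit:
move_arm --commands "-8 1 7 0;-16 1 14 0;-23 2 20 0;-30 2 26 0;-36 3 31 0"

```text
time: 20.6
tcp_pos: [0.6857, 0.1913, 0.0295]
tool_rot: [0.062, 0.935, -0.065, 0.342]
force: [-2.0, 0.1, -0.6]
grip_width: -0.0005
grip_force: 0.9
```

Emit:
move_arm --commands "-5 0 4 0;-8 1 7 0;-8 1 7 0"

```text
time: 20.9
tcp_pos: [0.6963, 0.1909, 0.0298]
tool_rot: [0.062, 0.935, -0.065, 0.343]
force: [0.5, 0.1, 0.3]
grip_width: -0.0
grip_force: 0.0
```

```bash
python3 -c "
from m import *
go();tz();elbow()
s=snap('side','s7.png');c=snap('scene','sc7.png');o=np.hstack([cv2.resize(c[100:280,260:420],None,fx=2.5,fy=2.5),cv2.resize(s[220:400,200:360],None,fx=2.5,fy=2.5)]);cv2.imwrite('pics/c7.png',o)"
```

```text
t 20.9 tcp [0.6963 0.1909 0.0298] hatch [0.0675 0.0376] tilt 40.86 toolx yaw 174.58 F [0.5 0.1 0.3] q [ 0.304  1.195 -1.283  1.961  2.008  1.42  -0.309] w -0.0
toolz hatch fwd 0.647 lat -0.094 up -0.756
elbow hatch [-0.132 -0.336] z 0.541
```

View pics/c7.png

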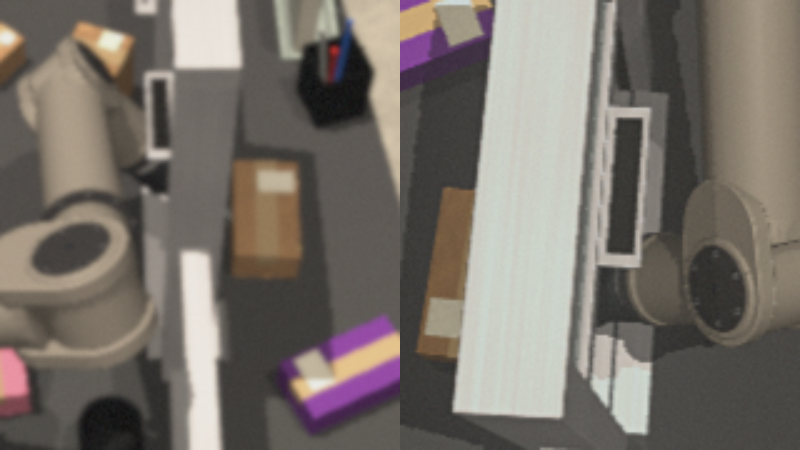

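The carton lies beyond the hatch, at crop (267,215) from the scene camera and (445,275) from the side. I'll measure its front edge.

```bash
python3 -c "
from m import *
for p in((218.8,294.8),(206.8,360.8)):print(w2h(ray('side',*p,.055)).round(3))
im=cv2.imread('pics/sc7.png');c=carton(im,'scene',(350,155,385,215));b=cv2.boxPoints(cv2.minAreaRect(c));print(b.round(1).tolist(),[w2h(ray('scene',*p,.055)).round(3).tolist() for p in b])
z=.03;P=lambda x,y,z=.03:(*h2w(x,y),z)
go(P(.03,.037),P(-.06,.037),P(-.13,.037,.05),P(-.13,.037,.15))"
```

```text
[ 0.157 -0.044]
[0.168 0.114]
[[352.0, 163.0], [380.0, 163.0], [380.0, 211.0], [352.0, 211.0]] [[0.075, 0.123], [0.174, 0.121], [0.157, -0.078], [0.063, -0.077]]
t 21.0 tcp [0.6957 0.1911 0.0297] hatch [0.067  0.0378] tilt 40.84 toolx yaw 174.63 F [-0.7 -0.2 -0.3] q [ 0.304  1.194 -1.283  1.962  2.008  1.42  -0.309] w 0.0
(np.float64(0.658908206031525), np.float64(0.19445494826963053), 0.03) -> [ 27.9  -2.7 -24.1]
(np.float64(0.5694603726146069), np.float64(0.20440909800827123), 0.03) -> [ 96.4  -7.2 -82.3]
(np.float64(0.4998898355125595), np.float64(0.21215121447165844), 0.05) -> [ 136.6  -12.4 -142.8]
(np.float64(0.4998898355125595), np.float64(0.21215121447165844), 0.15) -> [  71.7  -20.3 -218.4]
```

The carton is good: centre x about 0.118, y about 0.035, yaw about -4°. Now I retreat straight back, then rise in front of the hatch.

Emit:
move_arm --commands "28 -3 -24 0;55 -5 -47 0;85 -7 -73 0;115 -9 -98 0;150 -11 -125 0"

```text
time: 21.5
tcp_pos: [0.5002, 0.2112, 0.0283]
tool_rot: [0.063, 0.935, -0.065, 0.343]
force: [-0.8, 1.0, 1.4]
grip_width: 0.0003
grip_force: 0.0
```

```bash
python3 -c "
from m import *
P=lambda x,y,z=.03:(*h2w(x,y),z)
go(P(-.14,.0,.15),P(-.14,.0,.36),P(-.033,0,.36));tz();elbow()"
```

```text
t 21.5 tcp [0.5002 0.2112 0.0283] hatch [-0.1295  0.0361] tilt 40.88 toolx yaw 174.51 F [-0.8  1.   1.4] q [ 0.147  1.165 -1.343  2.303  1.899  1.662 -0.724] w 0.0
(np.float64(0.4858589257959053), np.float64(0.17648423292677443), 0.15) -> [-70.7 -46.  -95.4]
(np.float64(0.4858589257959053), np.float64(0.17648423292677443), 0.36) -> [-207.2  -62.5 -254.2]
(np.float64(0.5922024610804634), np.float64(0.16464985490416825), 0.36) -> [-288.5  -56.9 -184.8]
toolz hatch fwd 0.648 lat -0.093 up -0.756
elbow hatch [-0.127 -0.261] z 0.555
```

Emit:
move_arm --commands "-24 -9 -32 0;-47 -20 -64 0;-71 -46 -95 0;-95 -48 -125 0;-120 -51 -155 0"

```text
time: 22.0
tcp_pos: [0.485, 0.1773, 0.2237]
tool_rot: [0.061, 0.935, -0.066, 0.342]
force: [1.0, -1.5, 0.6]
grip_width: 0.0002
grip_force: 0.0
```

```bash
python3 -c "
from m import *
P=lambda x,y,z=.03:(*h2w(x,y),z)
go(P(-.14,.0,.36),P(-.033,0,.36));tz();elbow()"
```

```text
t 22.0 tcp [0.485  0.1773 0.2237] hatch [-0.1409  0.0007] tilt 40.77 toolx yaw 174.76 F [ 1.  -1.5  0.6] q [ 0.381  0.38  -1.401  2.278  1.338  1.076 -0.406] w 0.0
(np.float64(0.4858589257959053), np.float64(0.17648423292677443), 0.36) -> [ -89.   -11.8 -102.6]
(np.float64(0.5922024610804634), np.float64(0.16464985490416825), 0.36) -> [-170.5   -6.4  -33.5]
toolz hatch fwd 0.646 lat -0.095 up -0.757
elbow hatch [-0.419 -0.286] z 0.833
```

Emit:
move_arm --commands "-22 -3 -26 0;-45 -6 -52 0;-68 -9 -78 0;-89 -12 -103 0;-89 -12 -103 0"

```text
time: 22.5
tcp_pos: [0.4871, 0.1784, 0.3648]
tool_rot: [0.062, 0.934, -0.067, 0.347]
force: [-0.2, -0.4, -0.1]
grip_width: 0.0001
grip_force: 0.0
```

```bash
python3 -c "
from m import *
P=lambda x,y,z=.03:(*h2w(x,y),z)
go(P(-.035,0,.36),P(-.035,0,.32));tz();elbow()"
```

```text
t 22.5 tcp [0.4871 0.1784 0.3648] hatch [-0.1389  0.002 ] tilt 41.37 toolx yaw 174.79 F [-0.2 -0.4 -0.1] q [ 0.633 -0.181 -1.291  2.102  0.612  0.732  0.357] w 0.0
(np.float64(0.5902147314489763), np.float64(0.16487105823169362), 0.36) -> [-75.3   3.7  71.8]
(np.float64(0.5902147314489763), np.float64(0.16487105823169362), 0.32) -> [-49.    7.  101.8]
toolz hatch fwd 0.654 lat -0.095 up -0.750
elbow hatch [-0.683 -0.18 ] z 0.862
```

Emit:
move_arm --commands "-20 1 18 0;-40 2 36 0;-60 3 55 0;-74 4 70 0;-74 4 70 0"

```text
time: 23.0
tcp_pos: [0.5889, 0.1625, 0.3514]
tool_rot: [0.063, 0.936, -0.065, 0.34]
force: [-0.0, -0.5, -0.6]
grip_width: 0.0002
grip_force: 0.0
```

```bash
python3 -c "
from m import *
P=lambda x,y,z=.03:(*h2w(x,y),z)
go(P(-.035,0,.32),P(-.035,0,.26));tz();elbow();im=snap('side','s8.png')
cv2.imwrite('pics/c8.png',cv2.resize(im[200:400,220:420],None,fx=2.8,fy=2.8))"
```

```text
t 23.0 tcp [0.5889 0.1625 0.3514] hatch [-0.0361 -0.0025] tilt 40.52 toolx yaw 174.48 F [-0.  -0.5 -0.6] q [ 0.536  0.237 -1.317  1.977  1.063  0.959  0.12 ] w 0.0
(np.float64(0.5902147314489763), np.float64(0.16487105823169362), 0.32) -> [19.4  5.1 24.3]
(np.float64(0.5902147314489763), np.float64(0.16487105823169362), 0.26) -> [58.1  9.8 69.9]
toolz hatch fwd 0.643 lat -0.095 up -0.760
elbow hatch [-0.494 -0.283] z 0.855
```

View pics/c8.png

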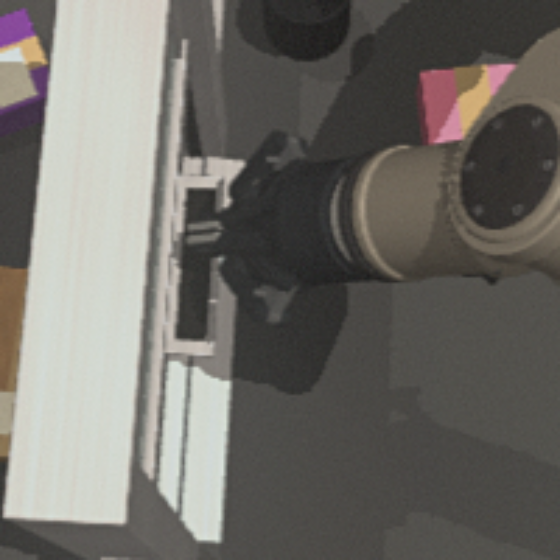

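The fingertips (205,235) sit over the dark ledge strip at (198,265). Pressing down.

Emit:
move_arm --commands "8 1 9 0;16 2 18 0;24 3 27 0;32 4 36 0;39 5 45 0"

```text
time: 23.55
tcp_pos: [0.5861, 0.1649, 0.2947]
tool_rot: [0.061, 0.935, -0.066, 0.343]
force: [-3.0, -1.5, 6.0]
grip_width: -0.0004
grip_force: 2.9
```

```bash
python3 -c "
from m import *
P=lambda x,y,z=.03:(*h2w(x,y),z)
go(P(-.035,0,.22),P(-.035,0,.16),P(-.035,0,.05));tz();elbow()"
```

```text
t 23.55 tcp [0.5861 0.1649 0.2947] hatch [-0.0391 -0.0004] tilt 40.91 toolx yaw 174.83 F [-3.  -1.5  6. ] q [ 0.424  0.315 -1.245  2.057  1.218  0.959 -0.058] w -0.0
(np.float64(0.5902147314489763), np.float64(0.16487105823169362), 0.22) -> [45.4  6.7 59.1]
(np.float64(0.5902147314489763), np.float64(0.16487105823169362), 0.16) -> [ 84.4  11.6 104.5]
(np.float64(0.5902147314489763), np.float64(0.16487105823169362), 0.05) -> [155.9  20.6 187.6]
toolz hatch fwd 0.648 lat -0.094 up -0.756
elbow hatch [-0.452 -0.283] z 0.844
```

Emit:
move_arm --commands "9 1 12 0;18 3 24 0;27 4 36 0;36 5 48 0;45 7 59 0"

```text
time: 24.05
tcp_pos: [0.5905, 0.1657, 0.2208]
tool_rot: [0.061, 0.935, -0.065, 0.343]
force: [-4.9, -1.2, 5.5]
grip_width: -0.0
grip_force: 3.2
```

```bash
python3 -c "
from m import *
P=lambda x,y,z=.03:(*h2w(x,y),z)
go(P(-.034,0,.15),P(-.034,0,.1),P(-.034,0,.046));tz();elbow()"
```

```text
t 24.05 tcp [0.5905 0.1657 0.2208] hatch [-0.0348  0.0008] tilt 40.93 toolx yaw 174.8 F [-4.9 -1.2  5.5] q [ 0.299  0.445 -1.146  2.126  1.418  0.982 -0.267] w -0.0
(np.float64(0.5912085962647199), np.float64(0.16476045656793092), 0.15) -> [45.4  4.9 54.1]
(np.float64(0.5912085962647199), np.float64(0.16476045656793092), 0.1) -> [77.9  8.9 91.8]
(np.float64(0.5912085962647199), np.float64(0.16476045656793092), 0.046) -> [113.1  13.2 132.6]
toolz hatch fwd 0.648 lat -0.093 up -0.756
elbow hatch [-0.385 -0.278] z 0.819
```

Emit:
move_arm --commands "9 1 11 0;18 2 22 0;27 3 33 0;36 4 43 0;46 5 53 0"

```text
time: 24.55
tcp_pos: [0.591, 0.1656, 0.1514]
tool_rot: [0.061, 0.935, -0.065, 0.344]
force: [2.7, 1.2, 6.5]
grip_width: 0.0
grip_force: 3.1
```

```bash
python3 -c "
from m import *
P=lambda x,y,z=.03:(*h2w(x,y),z)
go(P(-.036,0,.1),P(-.036,0,.07),P(-.036,0,.046));tz();elbow()"
```

```text
t 24.55 tcp [0.591  0.1656 0.1514] hatch [-0.0343  0.0008] tilt 41.01 toolx yaw 174.75 F [2.7 1.2 6.5] q [ 0.208  0.574 -1.062  2.178  1.601  1.021 -0.45 ] w 0.0
(np.float64(0.5892208666332328), np.float64(0.1649816598954563), 0.1) -> [34.8  3.2 37.7]
(np.float64(0.5892208666332328), np.float64(0.1649816598954563), 0.07) -> [54.3  5.5 60.3]
(np.float64(0.5892208666332328), np.float64(0.1649816598954563), 0.046) -> [70.   7.4 78.5]
toolz hatch fwd 0.650 lat -0.091 up -0.755
elbow hatch [-0.323 -0.265] z 0.787
```

Emit:
move_arm --commands "10 1 11 0;20 2 22 0;30 3 33 0;40 4 44 0;50 5 55 0"

```text
time: 25.05
tcp_pos: [0.5901, 0.1652, 0.0777]
tool_rot: [0.062, 0.934, -0.064, 0.345]
force: [3.0, 0.9, 6.1]
grip_width: -0.0001
grip_force: 3.2
```

```bash
python3 -c "
from m import *
P=lambda x,y,z=.03:(*h2w(x,y),z)
go(P(-.036,0,.06),P(-.036,0,.046),P(-.036,0,.04));tz();elbow()"
```

```text
t 25.05 tcp [0.5901 0.1652 0.0777] hatch [-0.0352  0.0003] tilt 41.12 toolx yaw 174.64 F [3.  0.9 6.1] q [ 0.132  0.725 -0.979  2.212  1.783  1.083 -0.62 ] w -0.0
(np.float64(0.5892208666332328), np.float64(0.1649816598954563), 0.06) -> [12.2  1.  12.8]
(np.float64(0.5892208666332328), np.float64(0.1649816598954563), 0.046) -> [21.4  2.1 23.4]
(np.float64(0.5892208666332328), np.float64(0.1649816598954563), 0.04) -> [25.3  2.6 27.9]
toolz hatch fwd 0.651 lat -0.091 up -0.753
elbow hatch [-0.259 -0.247] z 0.739
```

Emit:
move_arm --commands "4 0 4 0;8 1 8 0;12 1 13 0;15 1 16 0;18 2 19 0"

```text
time: 25.55
tcp_pos: [0.5879, 0.1638, 0.0507]
tool_rot: [0.062, 0.935, -0.066, 0.344]
force: [-15.3, -3.7, 40.6]
grip_width: 0.0002
grip_force: 20.8
```

```bash
python3 -c "
from m import *
go()"
```

```text
t 25.55 tcp [0.5879 0.1638 0.0507] hatch [-0.0372 -0.0014] tilt 41.0 toolx yaw 174.69 F [-15.3  -3.7  40.6] q [ 0.109  0.78  -0.951  2.219  1.84   1.108 -0.671] w 0.0
```

Force jumped to 40 N at z 0.051, so it has bottomed out and the sash is shut. Backing off.

Emit:
move_arm --commands "-10 -1 -12 0;-20 -2 -24 0;-15 -4 -55 0;-10 -6 -90 0;-10 -6 -120 0"

```text
time: 26.05
tcp_pos: [0.5149, 0.1754, 0.1459]
tool_rot: [0.062, 0.936, -0.067, 0.34]
force: [0.9, 0.1, 0.8]
grip_width: 0.0001
grip_force: 0.0
```

```bash
python3 -c "
from m import *
go();elbow()
s=snap('side','s9.png');c=snap('scene','sc9.png');o=np.hstack([cv2.resize(c[80:280,220:420],None,fx=2,fy=2),cv2.resize(s[200:400,190:390],None,fx=2,fy=2)]);cv2.imwrite('pics/c9.png',o)
print([proj('side',(*h2w(x,y),.046)).round(0)*2-np.array([380,400]) for x in(-.048,-.014) for y in(-.065,.065)])"
```

```text
t 26.05 tcp [0.5149 0.1754 0.1459] hatch [-0.111   0.0021] tilt 40.57 toolx yaw 174.76 F [0.9 0.1 0.8] q [ 0.154  0.523 -1.125  2.298  1.546  1.071 -0.583] w 0.0
elbow hatch [-0.344 -0.248] z 0.8
[array([228., 184.]), array([220., 290.]), array([200., 182.]), array([192., 288.])]
```

View pics/c9.png

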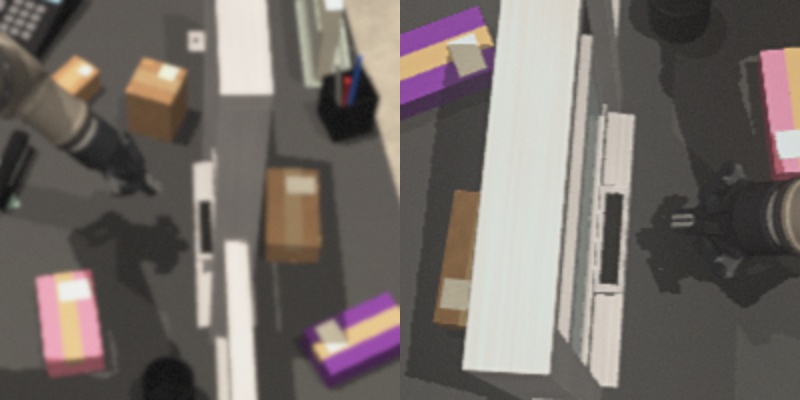

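The sash ledge at crop (610,238) matches its predicted shut corners, (592..628, 182..290). The carton is flat and square beyond at (293,215), the neighbours are in place, and the robot touches nothing. Handing in.

```bash
python3 -c "
from rig import arm
print(arm.sign_off())"
```

```text
the job is handed in; nothing more can be done
None
```

The job is handed in. The carton lies flat on the customer's side, centre about 118 mm beyond the sill's middle and about 4° off square. The sash looks fully shut, and nothing else on the counter appears to have moved; `sign_off()` gave no verdict.

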